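# Load the frying pan and start the hob

## Robot

A 6-joint arm with a two-finger parallel gripper is mounted at the origin on the work surface. World frame = base frame: x ahead of the robot, y to its left, z up, the work surface at z = 0. Lengths are in m, angles in rad, forces in N, time in s.
With the tool pointing down it reaches from about 0.25 to 0.725 m from the base axis. Payload 9.7 kg.
Tool frame: the origin (TCP) lies midway between the tips of the shut fingers; the grasp point (between the pads) lies 19 mm behind it; z points along the fingers, y is the line along which they close (so a half turn about z gives the same grasp; the last joint's range is limited). The gripper opens to 85 mm and grips with 20 to 120 N. Pads are 22 mm wide; open, the fingers measure 114 mm over their backs; the gripper's body (76 mm by 85 mm) begins 54 mm behind the grasp point. The pads swing forward as they close: fully open they stand 13 mm farther back than shut.
Start: joints at [1.289, 0.087, 0.176, 1.66, 0, 1.571], TCP at [0.153, 0.528, 0.231] pointing down, gripper open.
Joint ranges: [-3.13, 3.13], [-0.85, 1.81], [-1.15, 1.24], [-2.2, 2.28], [-1.44, 1.52], [-3.14, 3.14]. Speed limits (rad/s): [2.22, 2.22, 2.57, 3.14, 3.14, 3.14].

## Interface

Orientations are given as [roll, pitch, yaw] about the fixed x, y, z axes, in that order (R = Rz(yaw) Ry(pitch) Rx(roll)).
In Python, from cell import env, planner, cams, job_done gives the robot as it stands. The module is installed in compiled form; this text tells all that it offers. Calls block until the motion is done:
- env.move_to(position, orientation): joint-space move of the TCP to a pose.
- env.line_to(position, frame=None, rate=0.15, threshold=None): straight line of the TCP; frame=None keeps the orientation; rate is the mean speed in m/s. With threshold (N) it stops when the force on the tool has changed by that much, and returns True; else False.
- env.goto_joints(angles): joint-space move.
- env.set_gripper(opening, effort=None): finger opening in m; effort is the grip in N (None keeps the last); returns when the fingers have stopped.
- env.pause(seconds).
- planner.solve_ik(position, orientation): joint angles nearest the present ones, or None.
- cams.camera(name): name is "scene" or "top"; returns a dict with "image" (420x560x3 uint8, red, green, blue), "intrinsics" (3x3 intrinsics, pixels), "k1" (the pictures are not rectified: a ray, as slopes to the right and down, at radius r is drawn at 1 + k1 r^2 times it, then the intrinsics apply), "T" (4x4, takes a point from camera to world coordinates). Camera axes: x right, y down, z forward; pixel columns grow to the right and rows downward; lengths in m; the calibration is good to about 2 mm. A picture is of the moment at which its call begins. There is no depth.
A pose or a line that the arm cannot do raises env.IKError and nothing moves.
- job_done(): hands the job in; it is judged then, once.
Readings, each from a call of its own:
- env.read_time(): time.
- env.read_joint_pos(): joint angles.
- env.read_joint_vel(): joint speeds.
- env.read_effort(): joint torques, N m.
- env.read_tcp_pos(): TCP position.
- env.read_tool_rot(): TCP orientation.
- env.read_force(): force on the tool from outside, world axes, zero at the start.
- env.read_wrist_torque(): the same for the moment, N m.
- env.read_gripper_width(): finger opening in m.
- env.read_gripper_force(): force on a finger pad.
Only numpy, scipy, OpenCV 4.12 (cv2) and the standard library are available. Lean on these libraries where they do the work, as an engineer would, in place of code of your own. Each camera call takes 0.05 s, during which the arm holds its last target. There are 200 camera calls.

## Task

Get supper going: put every round of corn from the green cutting mat into the frying pan, and tip the blue pouring cup gradually over the pan until exactly three of its five meatballs have rolled in, the other two staying in the cup; stand the cup back upright on its cork mat. Only when all that is done, switch on the hob by pressing its keys fully down one at a time, first red, then yellow, then green. Leave the pepper mill, the spice jar and the mug where they are.

Things in the scene. Friction and masses are not known exactly. Their poses are not given: they have to be found in the camera images.
- pan_in (a point): centre of the inner floor of a dark steel frying pan on a portable black-topped hob (360 x 300 x 60 mm); 65 mm above the worktop. x and y lie along the hob's long and short sides, +x away from its keys. Floor 120 mm in radius, 134 mm at the rim, which is 40 mm above the point; rim 276 mm across outside; handle on the +y side. Hob and pan do not move
- cup: blue pouring cup, 0.14 to 0.24 kg, 121 mm high, origin under the centre of its foot (110 mm in x, 42 mm in y). Inside is one lane 36 mm wide and 32 mm deep for the balls in single file: nearly upright at its closed bottom, it bends to +x and is 16 degrees uphill at the spout. Tilting the top to +x by some 40 to 60 degrees lets balls roll out one by one, each at more tilt
- cup_spout (a point): middle of the spout's lower edge, over which the meatballs leave: at (84, 0, 97) mm in the cup's frame
- cup_grip (a point): point between the cup's flat parallel sides (42 mm apart, across y) where to grip it, fingers closing along the cup's y: at (-6, 0, 60) mm in the cup's frame; there is room for a tool that points straight down or leans so that the fingers point up to 35 degrees towards +x
- cup_inside (a point): point in the lane near its closed bottom end, at (-18, 0, 34) mm in the cup's frame; the last two balls lie within 20 mm of it. The lane is open above from its middle to the spout
- cork_mat: cork mat, 150 x 150 x 3 mm, fixed; the cup stands on it. Origin under its centre
- key_red (a joint): travel of the red spring key (power) on the hob's front strip: 0 up, 0.006 m fully down (5 N)
- key_yellow (a joint): travel of the yellow spring key (heat): 0 up, 0.006 m fully down (5 N)
- key_green (a joint): travel of the green spring key (start): 0 up, 0.006 m fully down (5 N)
- key_red_top (a point): centre of the red key's top, 24 mm across, 18 mm above the hob's top when up; the keys stand in a row 75 mm apart in any order, in front of the pan on the robot's side, and go straight down
- key_yellow_top (a point): centre of the yellow key's top, as the red
- key_green_top (a point): centre of the green key's top, as the red
- pepper_mill: bystander: dark wooden pepper mill, 56 mm wide, 155 mm high, origin under its centre
- spice_jar: bystander: terracotta-coloured spice jar with dark lid, 52 mm wide, 90 mm high, origin under its centre
- mug: bystander: white mug, 80 mm wide, 90 mm high, origin under its centre
- meatball1: frozen meatball, hard brown ball 28 mm in diameter, 20 g, origin at its centre; starts in the cup's lane. It hardly rolls on slopes under 8 degrees
- meatball2: frozen meatball, hard brown ball 28 mm in diameter, 20 g, origin at its centre; starts in the cup's lane. It hardly rolls on slopes under 8 degrees
- meatball3: frozen meatball, hard brown ball 28 mm in diameter, 20 g, origin at its centre; starts in the cup's lane. It hardly rolls on slopes under 8 degrees
- meatball4: frozen meatball, hard brown ball 28 mm in diameter, 20 g, origin at its centre; starts in the cup's lane. It hardly rolls on slopes under 8 degrees
- meatball5: frozen meatball, hard brown ball 28 mm in diameter, 20 g, origin at its centre; starts in the cup's lane. It hardly rolls on slopes under 8 degrees
- corn1: round of corn on the cob, yellow upright cylinder 40 mm in diameter (kernels to 41.5 mm), 35 mm high, 45 g, origin in the centre of its underside; starts on a fixed green cutting mat (180 x 190 x 3 mm); two to four of the rounds are there
- corn2: round of corn on the cob, yellow upright cylinder 40 mm in diameter (kernels to 41.5 mm), 35 mm high, 45 g, origin in the centre of its underside; starts on a fixed green cutting mat (180 x 190 x 3 mm); two to four of the rounds are there
- corn3: round of corn on the cob, yellow upright cylinder 40 mm in diameter (kernels to 41.5 mm), 35 mm high, 45 g, origin in the centre of its underside; starts on a fixed green cutting mat (180 x 190 x 3 mm); two to four of the rounds are there
- corn4: round of corn on the cob, yellow upright cylinder 40 mm in diameter (kernels to 41.5 mm), 35 mm high, 45 g, origin in the centre of its underside; starts on a fixed green cutting mat (180 x 190 x 3 mm); two to four of the rounds are there
Mind the look-alikes: they are no part of the job. There is more than one size of the cup; the one meant has the size given above.

How it is judged:
By the outcome, as a careful person would: the job done as asked, in the order asked, and still so for the second after the job is handed in, with the robot touching nothing.
Of corn1, corn2, corn3, corn4 only 2 to 4 are there at a start; the rules pass over those that are not, and their reading is None.
At some moment in a run one of corn1, corn2, corn3, corn4 may be knocked a few centimetres aside while the robot is not near it.
It also fails if it takes over 210 s, if anything falls off the work surface, if the arm or the gripper's body presses on something with over 40 N, if the wrist force passes 120 N, or if a joint passes its speed limit or range.

## Working session

There is one attempt and no reset: what is moved stays moved. The work goes in short steps, each a Python script; the robot and the scene stay as the last script left them, time stands still between calls to the robot, and variables do not carry over. Pictures are saved under pics/ and viewed, at most 14 in all, crops included, and the job is handed in when it is done.

```bash
mkdir -p pics; cat > h.py <<'E'
import numpy as np, cv2
from cell import env, planner, cams, job_done
def snap(name,fn,crop=None,k=1):
    c=cams.camera(name); im=c["image"]
    if crop: a,b,x,y=crop; im=im[b:y,a:x]
    if k!=1: im=cv2.resize(im,None,fx=k,fy=k,interpolation=cv2.INTER_CUBIC)
    cv2.imwrite("pics/"+fn,im[:,:,::-1]); return c
def p2w(c,u,v,z):
    K=c["intrinsics"];d=np.array([(u-K[0,2])/K[0,0],(v-K[1,2])/K[1,1]])
    s=d.copy()
    for _ in range(30): s=d/(1+c["k1"]*(s@s))
    r=c["T"][:3,:3]@np.array([s[0],s[1],1]);o=c["T"][:3,3]
    return o+r*(z-o[2])/r[2]
def w2p(c,P):
    q=np.linalg.inv(c["T"])@np.append(P,1);s=q[:2]/q[2]
    s=s*(1+c["k1"]*(s@s));K=c["intrinsics"]
    return np.array([K[0,0]*s[0]+K[0,2],K[1,1]*s[1]+K[1,2]])
E
python3 - <<'E'
from h import *
for n in("scene","top"):
    c=snap(n,n+"0.png",None,1.4); print(n,c["T"].round(3).tolist(),c["intrinsics"].tolist(),c["k1"])
print(env.read_time(),env.read_tool_rot(),env.read_tcp_pos())
E
```

```text
scene [[0.261, 0.821, -0.508, 1.067], [0.965, -0.219, 0.141, -0.17], [0.004, -0.527, -0.85, 1.061], [0.0, 0.0, 0.0, 1.0]] [[441.11458149135126, 0.0, 280.819113705461], [0.0, 441.11458149135126, 215.40685288917462], [0.0, 0.0, 1.0]] 0.017596608189697837
top [[-0.005, -0.993, 0.117, 0.382], [-1.0, 0.006, 0.008, -0.015], [-0.009, -0.117, -0.993, 1.175], [0.0, 0.0, 0.0, 1.0]] [[458.95122216845164, 0.0, 283.24605341386354], [0.0, 458.95122216845164, 210.19380572553194], [0.0, 0.0, 1.0]] -0.1093058022377416
0.1 [-3.14041234e+00 -1.28694105e-05  2.85978121e+00] [0.15290197 0.5281247  0.23063458]
```

View pics/scene0.png

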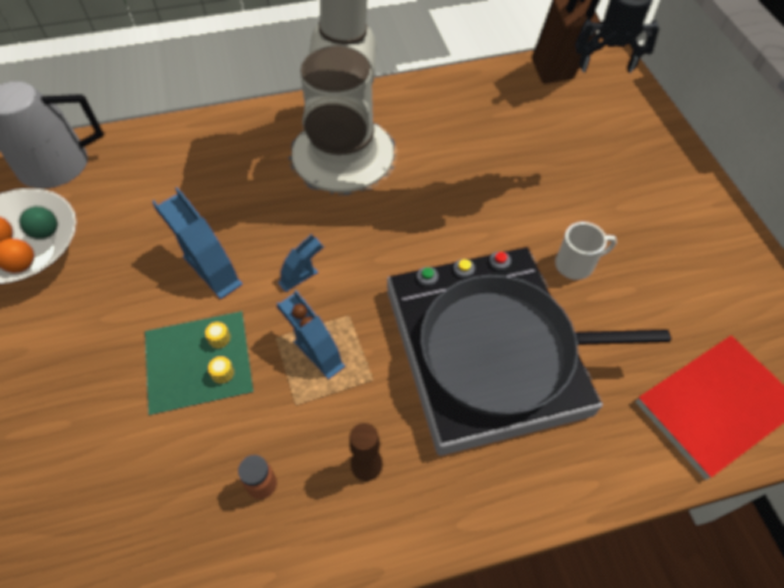

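View pics/top0.png

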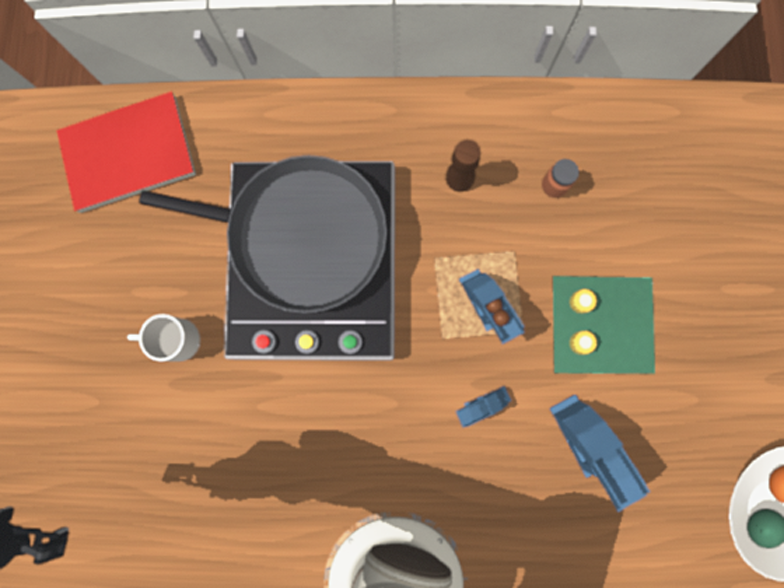

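```bash
python3 - <<'E'
from h import *
a=cams.camera("top");b=cams.camera("scene")
A=cv2.resize(a["image"][170:290,300:420],(480,480),interpolation=cv2.INTER_CUBIC)
B=cv2.resize(b["image"][190:300,175:285],None,fx=4,fy=4,interpolation=cv2.INTER_CUBIC)
B=cv2.copyMakeBorder(B,0,480-B.shape[0],0,0,0)
A=cv2.resize(A,(400,480)) if False else A
im=np.hstack([A,B]); im=im[:, :]
im=cv2.resize(im,(800,int(480*800/im.shape[1])))
print(im.shape, 800/920)
cv2.imwrite("pics/c1.png",im[:,:,::-1])
# quick measures
s=1/1.4
for n,u,v,z in[("redtop",264,341,.078),("yel",306,341,.078),("grn",350,341,.078),("panrim L",228,235,.105),("panrim R",386,235,.105),("rim top",307,156,.105),("rim bot",307,312,.105),("corn1",584,300,.038),("corn2",584,342,.038),("cupL",470,275,0),("hob tl",233,163,.06),("hob tr",393,163,.06),("hob bl",226,355,.06),("hob br",393,355,.06),("cork",435,259,.003),("cork",516,252,.003),("cork",440,338,.003),("cork",521,332,.003)]:
    print(n,p2w(a,u*s,v*s,z).round(4))
E
```

```text
(417, 800, 3) 0.8695652173913043
redtop [0.4318 0.222  0.078 ]
yel [0.4316 0.1494 0.078 ]
grn [0.4313 0.0739 0.078 ]
panrim L [0.6122 0.2822 0.105 ]
panrim R [0.6094 0.0112 0.105 ]
rim top [0.7507 0.148  0.105 ]
rim bot [0.479  0.1442 0.105 ]
corn1 [ 0.5034 -0.3417  0.038 ]
corn2 [ 0.4282 -0.3389  0.038 ]
cupL [ 0.5554 -0.1414  0.    ]
hob tl [0.7554 0.2901 0.06  ]
hob tr [ 7.512e-01 -7.000e-04  6.000e-02]
hob bl [0.4083 0.2928 0.06  ]
hob br [0.4075 0.0008 0.06  ]
cork [ 0.5852 -0.0769  0.003 ]
cork [ 0.5976 -0.2276  0.003 ]
cork [ 0.4392 -0.0842  0.003 ]
cork [ 0.4491 -0.2327  0.003 ]
```

View pics/c1.png

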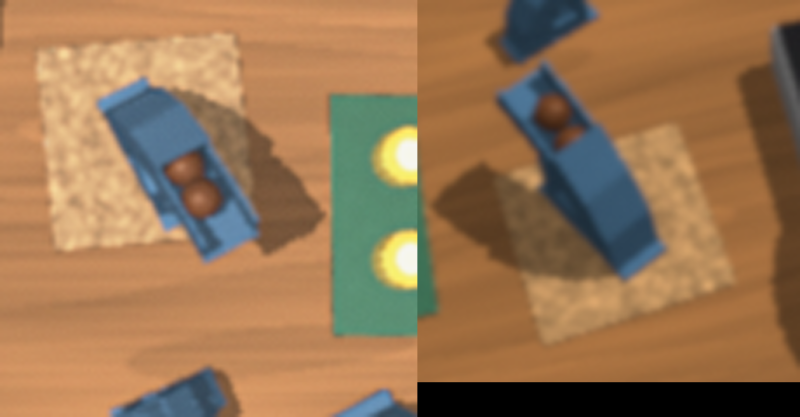

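```bash
python3 - <<'E'
from h import *
from scipy.optimize import least_squares
a=cams.camera("top");b=cams.camera("scene");k=3.478
T=lambda u,v:(300+u/k,170+v/k)
S=lambda u,v:(175+(u-417.5)/k,190+v/k)
tri=lambda p,q:least_squares(lambda X:np.r_[w2p(a,X)-p,w2p(b,X)-q],[.5,-.15,.05])
# facing: cup dir = down-right in top; its +y side = right/up... corners: tail & spout
pairs=dict(tailA=(T(98,102),S(663,248)),tailB=(T(148,78),S(625,278)),spA=(T(205,260),S(545,63)),spB=(T(258,232),S(498,95)))
R={}
for n,(p,q) in pairs.items():
    r=tri(p,q);R[n]=r.x;print(n,r.x.round(4),r.cost.round(2))
t=(R["tailA"]+R["tailB"])/2;s=(R["spA"]+R["spB"])/2
print(t,s,np.linalg.norm((s-t)[:2]),np.degrees(np.arctan2(*(s-t)[1::-1])),np.linalg.norm(R["tailA"]-R["tailB"]),np.linalg.norm(R["spA"]-R["spB"]))
for n,(u,v,z) in dict(c1=(400,155,.038),c2=(398,261,.038)).items(): print(n,p2w(a,*T(u,v),z))
E
```

```text
tailA [ 0.5477 -0.1218  0.0011] 0.0
tailB [ 0.5655 -0.157   0.004 ] 0.54
spA [ 0.4262 -0.1804  0.1032] 1.07
spB [ 0.4446 -0.2176  0.1025] 0.44
[ 0.55662935 -0.13941445  0.00253701] [ 0.43540984 -0.19897852  0.1028479 ] 0.13506313245565538 -153.83171564306232 0.03958594012470605 0.04155125783008365
c1 [ 0.5027463  -0.33623829  0.038     ]
c2 [ 0.42640756 -0.33200801  0.038     ]
```

```bash
cat >> h.py <<'E'
from scipy.spatial.transform import Rotation as Ro
GR=np.array([-.006,0,.060]);SP=np.array([.084,0,.097])
def pose(P,yaw,tilt=0,lean=0,flip=1,off=.019,ref=GR):
    """tool pose with the grip holding the cup whose point ref is at world P; degrees"""
    l=np.radians(lean);z=np.array([np.sin(l),0,-np.cos(l)]);y=np.array([0,flip,0.])
    R0=np.c_[np.cross(y,z),y,z]
    C=Ro.from_euler('ZY',[yaw,tilt],degrees=True).as_matrix()
    g=np.asarray(P)+C@(GR-ref); R=C@R0
    return g+off*R[:,2], Ro.from_matrix(R).as_euler('xyz')
E
python3 - <<'E'
from h import *
cy=-154;o=np.array([.509,-.163,.003])
d=Ro.from_euler('z',cy,degrees=True).apply(GR)
for lean in(0,10,20,30):
  for fl in(1,-1):
    q=planner.solve_ik(*pose(o+d,cy,0,lean,fl)); qu=planner.solve_ik(*pose(o+d+[0,0,.1],cy,0,lean,fl))
    print("grip",lean,fl,None if q is None else np.round(q,2), qu is not None)
C=np.array([.613,.147,.16])
for yaw in range(-180,180,30):
  sp=C-.09*np.array([np.cos(np.radians(yaw)),np.sin(np.radians(yaw)),0])
  for lean in(0,10,20,30):
   for fl in(1,-1):
    qs=[planner.solve_ik(*pose(sp,yaw,t,lean,fl,ref=SP)) for t in(20,40,65)]
    if all(q is not None for q in qs): print(yaw,lean,fl,np.round(qs[0],1),np.round(qs[2],1))
E
```

```text
grip 0 1 [-0.3   0.07 -0.2   1.3   0.    2.39] True
grip 0 -1 [-0.3   0.07 -0.2   1.3   0.   -0.76] True
grip 10 1 [-0.25  0.2  -0.07  1.43 -0.11  2.45] True
grip 10 -1 [-0.25  0.2  -0.07  1.43 -0.11 -0.69] True
grip 20 1 [-0.2   0.34  0.06  1.58 -0.21  2.52] True
grip 20 -1 [-0.2   0.34  0.06  1.58 -0.21 -0.62] True
grip 30 1 [-0.16  0.48  0.2   1.73 -0.29  2.59] True
grip 30 -1 [-0.16  0.48  0.2   1.73 -0.29 -0.55] True
-180 0 1 [ 0.2  0.4  0.3  1.1 -0.1 -2.9] [ 0.3 -0.2 -0.6  0.  -0.2 -3. ]
-180 0 -1 [ 0.2  0.4  0.3  1.1 -0.1  0.2] [ 0.3 -0.2 -0.6  0.  -0.2  0.1]
-180 10 1 [ 0.2  0.6  0.6  1.4 -0.  -3. ] [ 0.3 -0.1 -0.4  0.3 -0.2 -3. ]
-180 10 -1 [ 0.2  0.6  0.6  1.4 -0.   0.2] [ 0.3 -0.1 -0.4  0.3 -0.2  0.2]
-180 20 1 [ 0.2  0.8  1.   1.7  0.  -3. ] [ 0.2 -0.  -0.2  0.6 -0.2 -3. ]
-180 20 -1 [0.2 0.8 1.  1.7 0.  0.2] [ 0.2 -0.  -0.2  0.6 -0.2  0.2]
-150 0 1 [0.3 0.4 0.3 1.1 0.1 2.9] [ 0.2 -0.2 -0.6  0.   0.3  3. ]
-150 0 -1 [ 0.3  0.4  0.3  1.1  0.1 -0.2] [ 0.2 -0.2 -0.6  0.   0.3 -0.1]
-150 10 1 [0.3 0.6 0.6 1.4 0.  2.9] [ 0.2 -0.1 -0.4  0.3  0.3  3. ]
-150 10 -1 [ 0.3  0.6  0.6
[... 3753 characters left out ...]
1.7  0.1 -2.2] [ 0.2  0.2  0.2  1.3 -0.6 -1.9]
120 30 -1 [-0.1  0.6  0.6  1.7  0.1  1. ] [ 0.2  0.2  0.2  1.3 -0.6  1.2]
150 0 1 [ 0.1  0.3  0.3  1.2 -0.2 -2.5] [ 0.3 -0.1 -0.5  0.2 -0.8 -2.7]
150 0 -1 [ 0.1  0.3  0.3  1.2 -0.2  0.6] [ 0.3 -0.1 -0.5  0.2 -0.8  0.5]
150 10 1 [ 0.1  0.5  0.5  1.4 -0.1 -2.5] [ 0.3 -0.  -0.3  0.5 -0.6 -2.6]
150 10 -1 [ 0.1  0.5  0.5  1.4 -0.1  0.6] [ 0.3 -0.  -0.3  0.5 -0.6  0.6]
150 20 1 [ 0.1  0.7  0.8  1.7  0.  -2.5] [ 0.3  0.  -0.1  0.8 -0.5 -2.5]
150 20 -1 [ 0.1  0.7  0.8  1.7 -0.   0.6] [ 0.3  0.  -0.1  0.8 -0.5  0.6]
150 30 1 [ 0.   0.9  1.2  2.   0.1 -2.6] [ 0.2  0.1  0.   1.  -0.4 -2.5]
150 30 -1 [0.  0.9 1.2 2.  0.1 0.6] [ 0.2  0.1  0.   1.  -0.4  0.7]
```

```bash
cat >> h.py <<'E'
def corns(c,z=.028,box=(.3,.68,-.48,-.24)):
    im=c["image"].astype(int);m=((im[...,0]>150)&(im[...,1]>130)&(im[...,0]-im[...,2]>-5)).astype(np.uint8)
    m[(im[...,0]-im[...,1]>60)]=0
    n,l,st,ce=cv2.connectedComponentsWithStats(m)
    out=[]
    for i in range(1,n):
        if st[i,4]<60: continue
        x0,y0,w,h,_=st[i]; p=p2w(c,x0+w/2-.5,y0+h/2-.5,z)
        if box[0]<p[0]<box[1] and box[2]<p[1]<box[3]: out.append((p[:2].round(4).tolist(),w,h))
    return out
E
python3 - <<'E'
from h import *
c=cams.camera("top");print(corns(c))
for u,v in((585,300),(584,342)): 
    x,y=int(u/1.4),int(v/1.4); print(c["image"][y-9:y+10:3,x].tolist())
for n in [[np.pi,0,0],[np.pi,0,np.pi],[np.pi,0,-np.pi/2]]:
    for p in([.503,-.337,.1],[.66,.2,.15],[.66,.1,.075]): print(n,p,planner.solve_ik(p,n))
print(p2w(c,462/1.4,188/1.4,0),p2w(c,466/1.4,150/1.4,.155))
E
```

```text
[([0.504, -0.3416], np.int32(19), np.int32(18)), ([0.4294, -0.3389], np.int32(19), np.int32(17))]
[[102, 134, 104], [250, 237, 110], [246, 246, 238], [246, 246, 236], [246, 246, 238], [247, 238, 109], [151, 148, 97]]
[[107, 141, 111], [249, 235, 105], [246, 246, 239], [246, 246, 236], [246, 246, 238], [248, 240, 115], [140, 154, 109]]
[3.141592653589793, 0, 0] [0.503, -0.337, 0.1] [-0.59029303  0.20878578  0.05908874  1.42109929  0.          2.55129963]
[3.141592653589793, 0, 0] [0.66, 0.2, 0.15] [ 0.29423457  0.41868407  0.4175011   1.56961336  0.         -2.84735809]
[3.141592653589793, 0, 0] [0.66, 0.1, 0.075] [ 0.15037143  0.36439822  0.20208069  1.4084788   0.         -2.99122123]
[3.141592653589793, 0, 3.141592653589793] [0.503, -0.337, 0.1] [-0.59029303  0.20878578  0.05908874  1.42109929  0.         -0.59029303]
[3.141592653589793, 0, 3.141592653589793] [0.66, 0.2, 0.15] [0.29423457 0.41868407 0.4175011  1.56961336 0.         0.29423457]
[3.141592653589793, 0, 3.141592653589793] [0.66, 0.1, 0.075] [0.15037143 0.36439822 0.20208069 1.4084788  0.         0.15037143]
[3.141592653589793, 0, -1.5707963267948966] [0.503, -0.337, 0.1] [-0.59029303  0.20878578  0.05908874  1.42109929  0.         -2.16108935]
[3.141592653589793, 0, -1.5707963267948966] [0.66, 0.2, 0.15] [ 0.29423457  0.41868407  0.4175011   1.56961336  0.         -1.27656176]
[3.141592653589793, 0, -1.5707963267948966] [0.66, 0.1, 0.075] [ 0.15037143  0.36439822  0.20208069  1.4084788   0.         -1.4204249 ]
[ 0.7212478  -0.12981434  0.        ] [ 0.74141903 -0.1226558   0.155     ]
```

```bash
cat >> h.py <<'E'
DN=[np.pi,0,np.pi]
def corn(p,q):
    env.move_to([p[0],p[1],.2],DN); env.set_gripper(.062,30)
    hit=env.line_to([p[0],p[1],.007],rate=.12,threshold=12)
    env.set_gripper(0.03,30); w=env.read_gripper_width(); z=env.read_tcp_pos()[2]
    print("hit",hit,"w",w,"z",z)
    env.line_to([p[0],p[1],.22],rate=.25)
    if w<.037: print("MISSED"); return False
    env.move_to([q[0],q[1],.2],DN)
    env.line_to([q[0],q[1],z+.0635],rate=.15,threshold=12)
    env.set_gripper(.062); env.line_to([q[0],q[1],.22],rate=.25); return True
E
python3 - <<'E'
from h import *
env.move_to([.5,.1,.3],DN); env.move_to([.5,-.15,.3],DN)
c=cams.camera("top");L=corns(c);print(L)
L=[l[0] for l in L]; p=max(L,key=lambda l:l[0])
print(corn(p,[.66,.2]))
print(env.read_time(),corns(snap("scene","s1.png",None,1.4)))
E
```

```text
[([0.4139, -0.2559], np.int32(218), np.int32(338))]
hit False w 0.029993315094140303 z 0.007071699477740681
MISSED
False
7.6333 [([0.4267, -0.3404], np.int32(15), np.int32(14)), ([0.5004, -0.345], np.int32(18), np.int32(15))]
```

View pics/s1.png

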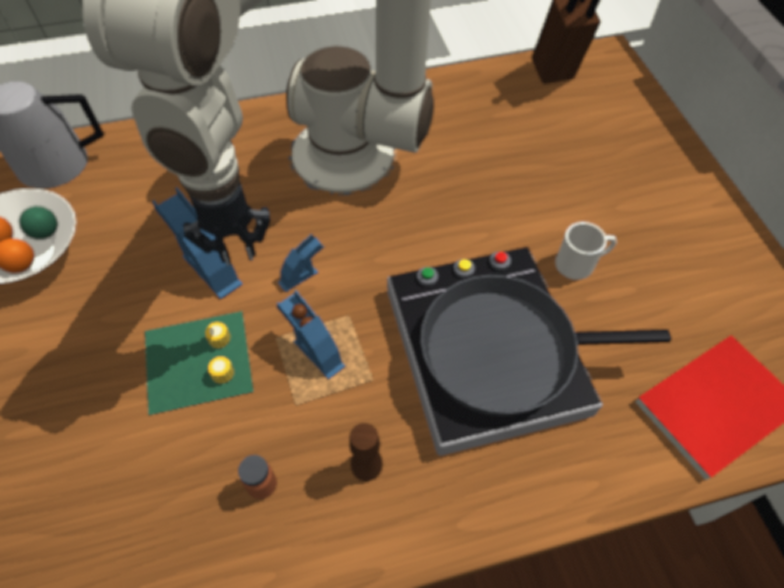

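```bash
cat >> h.py <<'E'
def find():
    return [l for n in("scene","top") for l in corns(cams.camera(n)) if l[1]<24 and l[2]<24 and l[1]>9]
E
python3 - <<'E'
from h import *
L=find();print(L)
far=[l[0] for l in L if l[0][0]>.47]; near=[l[0] for l in L if l[0][0]<=.47]
print(near,far)
assert far and np.linalg.norm(np.mean(far,0)-[.502,-.343])<.01
if corn(np.mean(far,0),[.66,.2]):
    L=find();print(L); p=np.mean([l[0] for l in L],0)
    if len(L)>=1 and np.linalg.norm(p-[.428,-.34])<.01: corn(p,[.66,.1])
env.move_to([.45,-.05,.3],DN)
snap("scene","s2.png",None,1.4);print(env.read_time(),find())
E
```

```text
[([0.4267, -0.3404], np.int32(15), np.int32(14)), ([0.5004, -0.345], np.int32(18), np.int32(15))]
[[0.4267, -0.3404]] [[0.5004, -0.345]]
hit False w 0.039255683930117836 z 0.0076300129907335736
[([0.426, -0.343], np.int32(17), np.int32(14)), ([0.4294, -0.3402], np.int32(18), np.int32(17))]
hit False w 0.0391479889683465 z 0.007616137652319874
26.2583 []
```

View pics/s2.png

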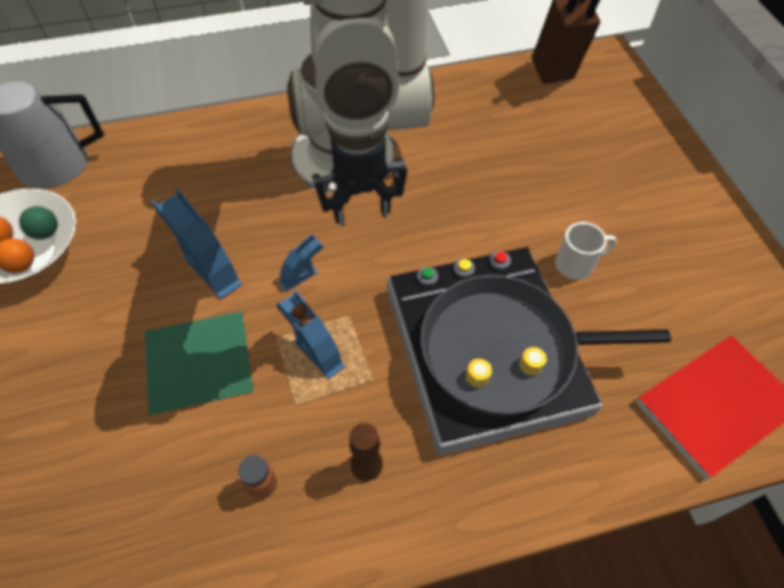

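```bash
cat >> h.py <<'E'
LE,FL,CY=30,-1,-154
CO=np.array([.509,-.163,.003])
def cp(o,yaw,tilt=0): return pose(np.asarray(o)+Ro.from_euler('z',yaw,degrees=True).apply(GR),yaw,tilt,LE,FL)
E
python3 - <<'E'
from h import *
P,r=cp(CO,CY); z=Ro.from_euler('xyz',r).as_matrix()[:,2]
env.set_gripper(.07)
env.move_to(P-.14*z,r)
print("hit",env.line_to(P,rate=.12,threshold=12))
env.set_gripper(.03,60); print(env.read_gripper_width(),env.read_force())
env.line_to(P+[0,0,.2],rate=.15); print(env.read_gripper_width(),env.read_force(),env.read_time())
snap("scene","s3.png",(150,80,400,330),2.4)
E
```

```text
hit False
0.041527790324618105 [1.65410243 2.24886573 3.78807264]
0.04180424877580471 [ 0.50189514  0.39184622 -3.64876236] 30.75
```

View pics/s3.png

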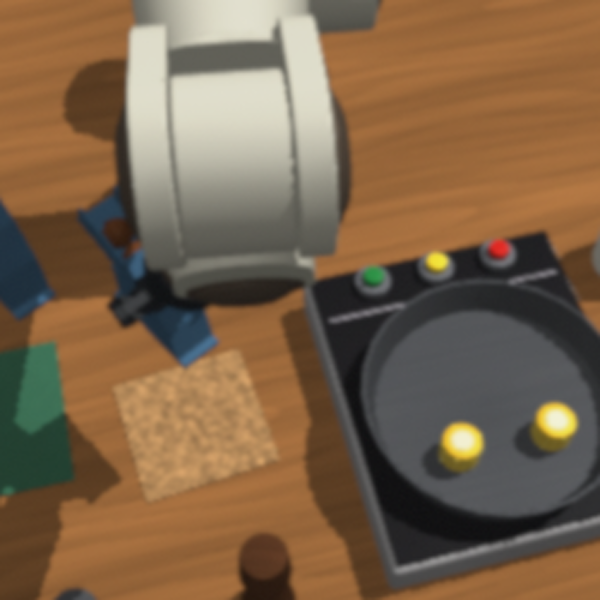

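```bash
cat >> h.py <<'E'
S0=np.array([.58,.058,.17])
def tilt(t,z=None,S=S0):
    s=S.copy(); 
    if z: s[2]=z
    env.move_to(*pose(s,90,t,LE,FL,ref=SP))
def brown(c):
    im=c["image"].astype(int)
    a=np.linspace(0,2*np.pi,40)
    poly=np.array([w2p(c,[.613+.128*np.cos(t),.147+.128*np.sin(t),.078]) for t in a]).round().astype(np.int32)
    m=np.zeros(im.shape[:2],np.uint8);cv2.fillPoly(m,[poly],1)
    h=cv2.cvtColor(c["image"],cv2.COLOR_RGB2HSV)
    b=((h[...,0]<14)|(h[...,0]>172))&(h[...,1]>85)&(h[...,2]>35)&(h[...,2]<200)
    b=(b&(m>0)).astype(np.uint8)
    n,l,st,ce=cv2.connectedComponentsWithStats(b)
    return int(b.sum()),[(int(st[i,4]),*ce[i].round().astype(int).tolist()) for i in range(1,n) if st[i,4]>15]
E
python3 - <<'E'
from h import *
A=CO+[0,0,.2];B=np.array([.58,-.026,.21])
for f in(.33,.67,1): env.move_to(*cp(A+f*(B-A),-154-116*f))
tilt(15,.30);tilt(30,.30);tilt(30,.17)
a=snap("scene","s4.png",(200,80,480,330),1.4);b=cams.camera("top")
A=a["image"][100:330,230:450];Bi=b["image"][90:290,150:350]
A=cv2.resize(A,(400,418));Bi=cv2.resize(Bi,(400,418))
cv2.imwrite("pics/s4.png",np.hstack([A,Bi])[:,:,::-1])
print(brown(a),brown(b),env.read_time(),env.read_gripper_width(),env.read_force())
E
```

```text
(8, []) (9, []) 34.0667 0.041503109942538884 [ 0.57659237 -0.75993504 -3.02642797]
```

View pics/s4.png

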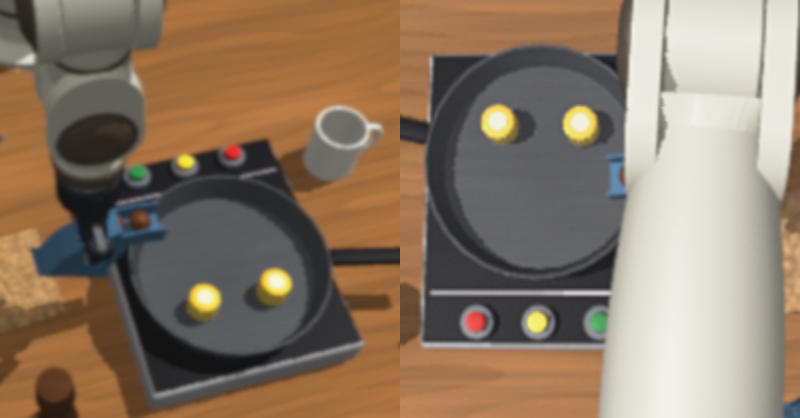

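```bash
cat > pour.py <<'E'
from h import *
import sys
t,target=float(sys.argv[1]),int(sys.argv[2])
def cnt(v=False):
    c=cams.camera("scene"); s=w2p(c,S0+[0,0,.014])
    n,bl=brown(c); k=[x for x in bl if np.hypot(x[1]-s[0],x[2]-s[1])>14]
    return n,k,s,c
n0=-1
while t<66:
    tilt(t); env.pause(.5)
    n,k,s,c=cnt()
    tot=sum(x[0] for x in k)
    print(t,n,k,np.round(env.read_force()[2],2))
    if tot>=target: break
    t+=1.
c=snap("scene",sys.argv[3],(230,100,450,330),2.5)
print(s,env.read_time())
E
python3 pour.py 34 40 p1.png
```

```text
34.0 166 [(80, 363, 230)] -2.65
[319.28951989 220.78821709] 34.9167
```

View pics/p1.png

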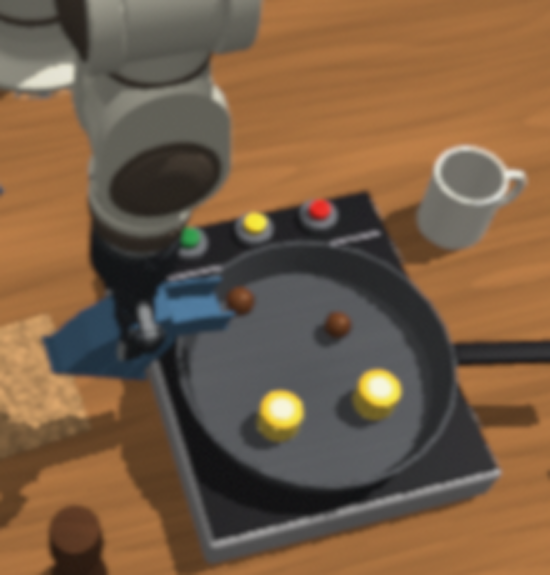

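```bash
python3 - <<'E'
from h import *
for i in range(3):
    a=cams.camera("scene");b=cams.camera("top");print(brown(a),brown(b),env.read_force()[2],env.read_gripper_width());env.pause(.3)
snap("scene","p2.png",(230,170,370,300),4)
E
```

```text
(161, [(82, 331, 226), (79, 366, 229)]) (176, [(90, 200, 184), (86, 234, 186)]) -2.7549831280087744 0.0417599642633138
(169, [(169, 364, 229)]) (182, [(182, 202, 186)]) -2.8172383719949585 0.04116355937927208
(165, [(165, 365, 228)]) (181, [(181, 201, 186)]) -2.5994599222549537 0.04166206451874094
```

View pics/p2.png

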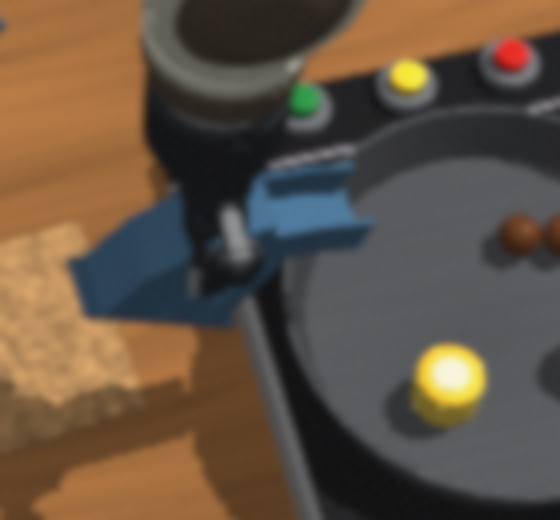

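```bash
cat > pour2.py <<'E'
from h import *
t=34.0
def cnt():
    n,bl=brown(cams.camera("scene")); return sum(x[0] for x in bl if x[1]>324),bl
while t<66:
    t+=.5; tilt(t)
    hit=False
    for i in range(3):
        env.pause(.12); n,bl=cnt()
        if n>205: hit=True;break
    if hit: break
tilt(t-12)
print(t,n,bl); 
tilt(10,.22); env.pause(.5)
print(cnt(),brown(cams.camera("top")),env.read_time())
snap("scene","p3.png",(200,100,450,330),2.2)
E
python3 pour2.py
```

```text
50.0 248 [(82, 336, 229), (166, 365, 228)]
(254, [(168, 368, 226), (86, 369, 238)]) (264, [(87, 203, 173), (177, 197, 187)]) 61.6167
```

View pics/p3.png

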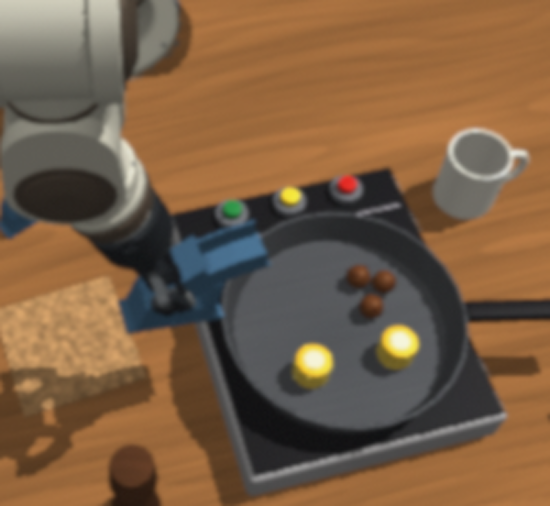

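```bash
python3 - <<'E'
from h import *
tilt(10,.30);tilt(0,.307)
A=CO+[0,0,.2];B=np.array([.58,-.026,.21])
for f in(.67,.33,0): env.move_to(*cp(A+f*(B-A),-154-116*f))
P,r=cp(CO,CY)
env.line_to(P+[0,0,.03],rate=.2)
a=cams.camera("top")["image"][150:300,290:440];b=cams.camera("scene")["image"][170:320,160:310]
cv2.imwrite("pics/r1.png",cv2.resize(np.hstack([a,b]),None,fx=2.6,fy=2.6)[:,:,::-1])
print(env.line_to(P-[0,0,.004],rate=.03,threshold=4),env.read_tcp_pos()-P,env.read_force(),env.read_time())
E
```

```text
True [-1.67167002e-04  7.20455491e-05  4.28329562e-04] [1.58761582 0.17351094 5.20900383] 66.25
```

View pics/r1.png

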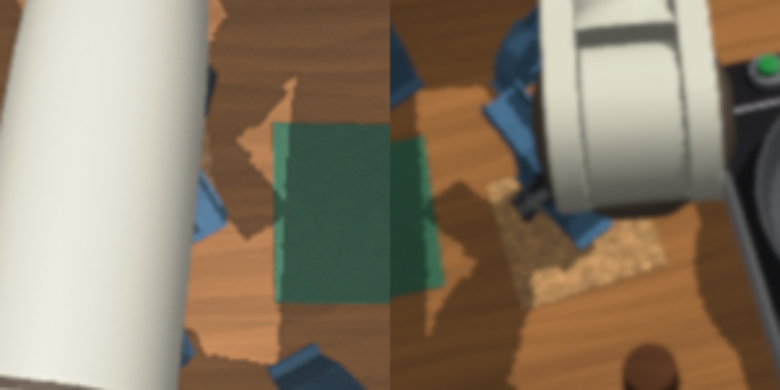

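```bash
python3 - <<'E'
from h import *
P,r=cp(CO,CY); z=Ro.from_euler('xyz',r).as_matrix()[:,2]
env.set_gripper(.07); env.line_to(P-.16*z,rate=.15)
env.move_to([.42,.0,.25],DN); env.set_gripper(0,20)
env.move_to([.4316,.2220,.13],DN)
c=cams.camera("scene");print(brown(c),env.read_time())
cv2.imwrite("pics/r2.png",cv2.resize(c["image"][140:330,130:450],None,fx=2.4,fy=2.4)[:,:,::-1])
b=cams.camera("top")["image"];cv2.imwrite("pics/r3.png",cv2.resize(b[170:290,300:420],None,fx=3,fy=3)[:,:,::-1])
E
```

```text
(256, [(170, 368, 226), (86, 369, 238)]) 70.7083
```

View pics/r2.png

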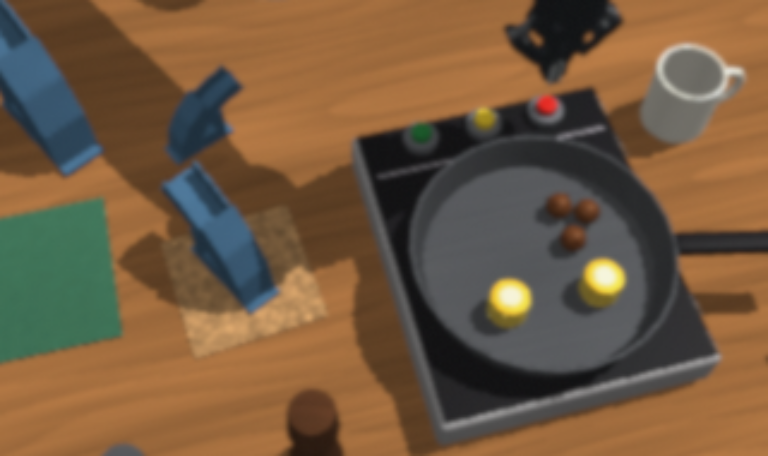

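View pics/r3.png

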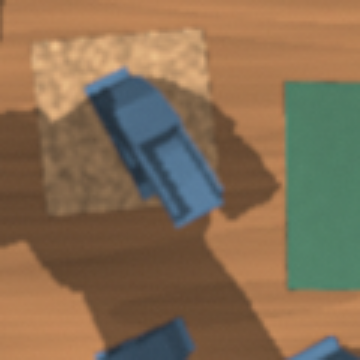

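```bash
python3 - <<'E'
from h import *
for n,y in(("red",.222),("yel",.1490),("grn",.0745)):
    env.move_to([.4316,y,.12],DN); env.line_to([.4316,y,.086],rate=.1)
    h=env.line_to([.4316,y,.064],rate=.02,threshold=15)
    print(n,h,env.read_tcp_pos()[2],env.read_force()[2]); env.pause(.3)
    env.line_to([.4316,y,.12],rate=.1)
env.move_to([.40,.07,.28],DN)
c=cams.camera("scene");print(brown(c),env.read_time())
E
```

```text
red True 0.07600624087367475 6.301421550983206
yel True 0.07601027039901898 7.291633004582556
grn True 0.07597686106549749 7.557418176283299
(255, [(169, 368, 226), (86, 369, 238)]) 78.6667
```

```bash
cat > press.py <<'E'
from h import *
def press(y):
    env.move_to([.4316,y,.12],DN); env.line_to([.4316,y,.083],rate=.1); env.pause(.2)
    f0=env.read_force()[2]; out=[]
    for z in np.arange(.080,.0675,-.001):
        env.line_to([.4316,y,z],rate=.02); env.pause(.1)
        f=env.read_force()[2]-f0; out.append((round(env.read_tcp_pos()[2]*1e3,2),round(f,1)))
        if f>18: break
    env.pause(.3); env.line_to([.4316,y,.12],rate=.1); print(out)
E
python3 - <<'E'
from press import *
press(.222); print(env.read_time())
E
```

```text
[(np.float64(80.37), np.float64(2.4)), (np.float64(79.16), np.float64(3.6)), (np.float64(78.08), np.float64(3.9)), (np.float64(77.08), np.float64(3.7)), (np.float64(76.06), np.float64(4.9)), (np.float64(75.91), np.float64(11.2)), (np.float64(75.76), np.float64(19.6))]
83.6833
```

```bash
python3 - <<'E'
from press import *
press(.149); press(.0745)
env.move_to([.40,.07,.28],DN); env.pause(.5)
print(brown(cams.camera("scene")),env.read_time())
job_done()
E
```

```text
[(np.float64(80.33), np.float64(3.0)), (np.float64(79.16), np.float64(3.5)), (np.float64(78.09), np.float64(4.5)), (np.float64(77.09), np.float64(4.7)), (np.float64(76.02), np.float64(5.7)), (np.float64(75.92), np.float64(12.8)), (np.float64(75.76), np.float64(21.8))]
[(np.float64(80.33), np.float64(1.6)), (np.float64(79.15), np.float64(2.7)), (np.float64(78.11), np.float64(3.4)), (np.float64(77.05), np.float64(3.5)), (np.float64(76.05), np.float64(4.2)), (np.float64(75.88), np.float64(11.5)), (np.float64(75.77), np.float64(21.4))]
(253, [(167, 368, 226), (86, 369, 238)]) 93.9667
the job is handed in; nothing more can be done
```

The job is handed in at about 94 s: both corn rounds and exactly three meatballs are in the pan, and the cup stands upright on its cork mat with the other two (inferred from the count, not seen). The keys were pressed fully down red, yellow, green, but twice over, because I repeated the sequence to check that the first presses had gone all the way.

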